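# Make up a sampling kit and a weighing kit

## Robot

A 6-joint arm with a two-finger parallel gripper is mounted at the origin on a cart in front of the work surface, level with it; the furniture and walls round the work are solid. World frame = base frame: x ahead of the robot, y to its left, z up, the work surface at z = 0. Lengths are in m, angles in degrees, forces in N, time in s.
With the tool pointing down it reaches from about 0.35 to 0.925 m from the base axis. Payload 6.4 kg.
Tool frame: the origin (TCP) lies on the centre line of the jaws, within the pads' length; the fingertips stand 8 mm ahead of it and the grasp point (between the pads) lies 11 mm behind it; z points along the fingers, y is the line along which they close (so a half turn about z gives the same grasp; the last joint's range is limited). The gripper opens to 85 mm and grips with 20 to 120 N. Pads are 22 mm wide; open, the fingers measure 114 mm over their backs; the gripper's body (76 mm by 85 mm) begins 54 mm behind the grasp point. The pads swing forward as they close: fully open they stand 13 mm farther back than shut.
Start: joints at [-78.272, 14.043, 89.255, -0, 76.702, -9.975], TCP at [0.24, -0.604, 0.239] pointing down, gripper open.
Joint ranges: [-179.41, 179.41], [-58.25, 129.5], [7.25, 145.43], [-54.29, 234.29], [11.92, 165.04], [-157.13, 157.13]. Speed limits (degrees/s): [147.25, 147.25, 180, 180, 180, 180].

## Interface

Orientations are given as [roll, pitch, yaw] about the fixed x, y, z axes, in that order (R = Rz(yaw) Ry(pitch) Rx(roll)).
In Python, from station import observe, eyes, r gives the robot as it stands.
- The arm moves only by the tool jog_arm, never from a script. Its argument "plan" is a list that holds one entry, the list of rows, each a list of 7 numbers: the finger opening in cm, from 0 to 8.54, then the shift along the tool's x, y, z in cm, then the turn, a rotation vector about the tool's x, y, z in degrees. A call has 1 to 20 rows; each row shifts and turns the commanded pose from where the row before left it, along the tool's axes as they then stand; what a row does not reach is not made up. A row lasts 1/10 s, in which the tool goes at most 50 mm and 8.59 degrees, less where a joint would pass 70% of its speed; a pose out of reach is approached as far as the arm can. A call with a gripper value outside its range is refused whole. The fingers move at their own pace and stop on an object; "force" is the grip in N (left out, the last holds). Time passes only in rows, so rows that do not move let the fingers close. It gives the time, the measured TCP pose, the force, the opening and the grip force at its end, in the units of the state.
- observe(): the state, without advancing time (a new reading comes with each control period).
- eyes.camera(name): name is "scene" or "side" or "wrist"; returns a dict with "image" (384x512x3 uint8, red, green, blue), "camera_matrix" (3x3 intrinsics, pixels), "pose" (4x4, takes a point from camera to world coordinates); the wrist camera has in their place "mount" (4x4, takes a point from camera to tool coordinates, whose origin is the TCP and whose axes are the flange's). Camera axes: x right, y up, looking along -z (the intrinsics and any distortion apply to the point x, -y, -z); pixel columns grow to the right and rows downward; lengths in m; the calibration is good to about 2 mm. A picture is of the moment at which its call begins: read the wrist's pose just before it. There is no depth.
- r.finish_job(): hands the job in; it is judged then, once.
The state is a dict: "time_s": time; "joint_pos": joint angles; "dq": joint speeds; "tau": joint torques, N m; "ee_pos": TCP position; "orientation": TCP orientation; "wrist_force": force on the tool from outside, world axes, zero at the start; "torque": the same for the moment, N m; "opening": finger opening in m; "grip_force": force on a finger pad.
Only numpy, scipy, OpenCV 4.12 (cv2) and the standard library are available. Lean on these libraries where they do the work, as an engineer would, in place of code of your own. Each camera call takes 0.05 s, during which the arm holds its last target. There are 200 camera calls.

## Task

Make up two kits from the stock standing about the bench. The sampling kit goes in the tray with the pen rest: lay the marker in the two V-shaped rests and stand the white screw-cap bottle in the round well. The weighing kit goes in the tray with three wells: the clean weighing cup in the large well, the larger check weight in the middle-sized one and the smaller weight in the smallest. Stand everything upright on the floor of its well, set things down instead of dropping them, knock nothing over, and leave the used cup where it is.

Things in the scene. Friction and masses are not known exactly. Their poses are not given: they have to be found in the camera images.
- sampling_tray: Fixed steel tray 145 x 155 mm (x, y) with grey insert. Origin: underside centre, z up. Insert top 18 mm, rim 23 mm above bench. Round well 84 mm wide at x 0, y -28 mm for the bottle, floor 5 mm above bench. Pen rest: two upright V cradles, 10 mm thick, at x -40 and x 40, y 48 mm; V 28 mm wide at the top, 41 high, its bottom 24 high. Marker lies in both, axis 33 high; lay it before the bottle.
- weighing_tray: Fixed steel tray 127 x 111 mm (x, y) with grey insert. Origin: centre of the underside, at bench height, z up. Insert top 18 mm, pan rim 23 mm, floors of the three round wells 5 mm above the bench: 60 mm wide at x = -29, y = 0 mm (clean cup); 46 mm wide, back left, at x = +30, y = +26 mm (larger weight); 34 mm wide, back right, at x = +30, y = -26 mm (smaller weight).
- bottle: White plastic screw-cap bottle with a label, closed, 68 mm across and 140 mm tall, about 0.2 to 0.45 kg. Origin: centre of its base; z up. The white cap is 57 mm across and takes the top 20 mm (120 to 140 mm above the base), with the sloping shoulder below it: grip the cap or the body.
- marker: White marker pen with a coloured cap, lying on its side: 134 mm long, 12 mm thick, 15 g. It lies along its own y, the cap at the -y end. Origin: its middle, on its underside as it first lies, 6 mm below its axis. It may roll; which way its cap points in the rest does not matter.
- clean_cup: Small pale weighing cup, empty and clean: foot 42 mm across, rim 47 mm across, 39 mm tall, thin wall, 15 g. Origin: centre of its base; z up.
- big_weight: The larger steel check weight: round, 23 mm across, 48 mm tall, body up to 36 mm, then a knob 16 mm across; 0.1 kg. Origin: centre of its base; z up.
- small_weight: The smaller steel check weight, same shape: round, 19 mm across, 40 mm tall, with a knob at the top; 0.05 kg. Origin: centre of its base; z up.
- used_cup: A weighing cup with orange residue in it, 55 mm across, 39 mm tall. Not part of a kit: leave it standing where it is. Origin: centre of its base; z up.
- balance: Fixed bench balance, an obstacle between the two trays, 294 mm deep (x) and 204 mm wide (y). Its front 100 mm is up to 78 mm tall; behind that a glass draught shield, 168 mm tall, 160 mm wide, with an open flap up to 320 mm at the back. Origin near its middle. Pass in front of it or above. A rack overhangs the back of the bench: its front edge at world x = 0.715 m, 0.40 to 0.49 m above the bench.
- hotplate: Fixed hotplate, not used: an obstacle left of the stock, 240 mm deep (x), 170 mm wide (y), 84 mm tall, with two knobs standing 18 mm out of its front. Origin near its middle, at bench height.

How it is judged:
By the outcome, as a careful person would: the job done as asked, in the order asked, and still so for the second after the job is handed in, with the robot touching nothing.
It also fails if it takes over 128 s, if anything falls off the work surface, if the arm or the gripper's body presses on something with over 40 N, if the wrist force passes 120 N, or if a joint passes its speed limit or range.

## Working session

There is one attempt and no reset: what is moved stays moved. The work goes in short steps, Python scripts to look and compute and a tool call to move; the robot and the scene stay as the last step left them, time stands still between calls to the robot, and variables do not carry over. Pictures are saved under pics/ and viewed, at most 14 in all, crops included, and the job is handed in when it is done.

Besides the shell and the picture viewer there is one more tool, called after "Emit:" as a command line: name --argument value ..., lists and objects as JSON in quotes. jog_arm: Moves the arm, as the interface text tells. Its arguments: {"type":"object","properties":{"plan":{"type":"array","items":{"type":"array","items":{"type":"array","items":{"type":"number"}}}},"force":{"type":"number"}},"required":["plan"]}

```bash
mkdir -p pics; ls
cat > h.py <<'E'
import numpy as np, cv2
from scipy.spatial.transform import Rotation as R
from station import observe, eyes, r
def snap(n,f=None):
    o=observe(); c=eyes.camera(n)
    if n=="wrist":
        T=np.eye(4);T[:3,:3]=R.from_euler('xyz',o["orientation"],degrees=True).as_matrix();T[:3,3]=o["ee_pos"]
        c["pose"]=T@np.array(c["mount"])
    np.savez("cam_"+n+".npz",K=c["camera_matrix"],P=c["pose"],im=c["image"])
    if f: cv2.imwrite("pics/"+f,cv2.cvtColor(c["image"],cv2.COLOR_RGB2BGR))
    return c
def ray(n,u,v,z):
    d=np.load("cam_"+n+".npz");K,P=d["K"],d["P"]
    q=np.linalg.solve(K,[u,v,1]);w=P[:3,:3]@[q[0],-q[1],-q[2]]
    o=P[:3,3];return o+w*(z-o[2])/w[2]
def proj(n,p):
    d=np.load("cam_"+n+".npz");K,P=d["K"],d["P"]
    q=np.linalg.inv(P)@np.r_[p,1];q=K@[q[0],-q[1],-q[2]];return q[:2]/q[2]
E
python3 - <<'E'
from h import *
print({k:np.round(v,3) for k,v in observe().items()})
for n in["scene","side","wrist"]:
    c=snap(n,n+"0.png");print(n,np.round(c["camera_matrix"],1),np.round(c["pose"],3),c.keys())
    if n=="wrist":print(np.round(c["mount"],3))
a=cv2.imread("pics/scene0.png");b=cv2.imread("pics/side0.png")
E
```

```text
pics
{'time_s': np.float64(0.0), 'joint_pos': array([-7.8272e+01,  1.4086e+01,  8.9328e+01, -2.0000e-03,  7.6701e+01,
       -9.9750e+00]), 'dq': array([ 0.033,  0.088, -0.037, -0.117, -0.029,  0.015]), 'tau': array([-1.0000e-03, -4.2951e+01, -3.2613e+01, -0.0000e+00,  5.0000e-03,
       -0.0000e+00]), 'ee_pos': array([ 0.24 , -0.603,  0.238]), 'orientation': array([-1.79887e+02, -1.80000e-02,  2.17030e+01]), 'wrist_force': array([ 0.402, -0.964,  1.16 ]), 'torque': array([-0.032,  0.005, -0.038]), 'grip_force': np.float64(0.0), 'opening': np.float64(0.085)}
scene [[389.    0.  255.6]
 [  0.  389.  192.1]
 [  0.    0.    1. ]] [[-0.781  0.443 -0.439  0.024]
 [-0.624 -0.539  0.566  0.605]
 [ 0.014  0.716  0.697  0.806]
 [ 0.     0.     0.     1.   ]] dict_keys(['image', 'camera_matrix', 'pose'])
side [[374.9   0.  254.5]
 [  0.  374.9 200.4]
 [  0.    0.    1. ]] [[-0.82   0.227 -0.526 -0.078]
 [-0.573 -0.34   0.746  0.831]
 [-0.01   0.913  0.408  0.526]
 [ 0.     0.     0.     1.   ]] dict_keys(['image', 'camera_matrix', 'pose'])
wrist [[318.3   0.  256. ]
 [  0.  318.3 190.2]
 [  0.    0.    1. ]] [[ 0.369  0.88   0.298  0.317]
 [-0.929  0.35   0.117 -0.573]
 [-0.001 -0.32   0.948  0.374]
 [ 0.     0.     0.     1.   ]] dict_keys(['image', 'camera_matrix', 'mount', 'pose'])
[[-0.001  0.947  0.32   0.083]
 [ 1.     0.001 -0.    -0.001]
 [-0.001  0.32  -0.947 -0.135]
 [ 0.     0.     0.     1.   ]]
```

View pics/scene0.png

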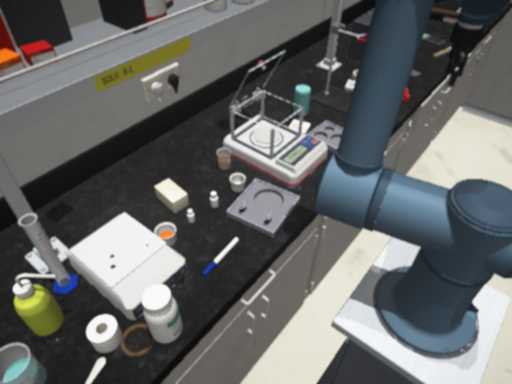

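View pics/side0.png

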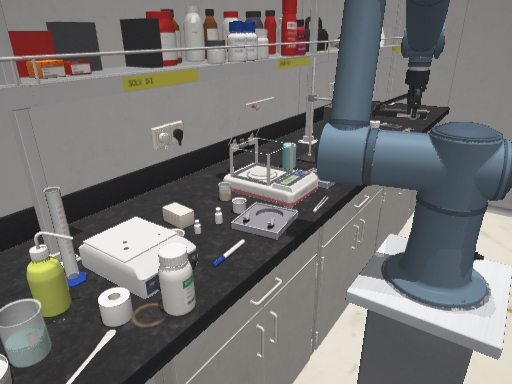

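Run:
```python
from h import *
a=cv2.imread("pics/scene0.png")[110:280,140:350];b=cv2.imread("pics/wrist0.png")
cv2.imwrite("pics/c1.png",cv2.resize(a,None,fx=3.5,fy=3.5,interpolation=cv2.INTER_CUBIC))
for n,u,v,z in [("bottle cap",157,293,.14),("bottlebase",165,333,0),("marker",222,255,.006),("cupclean",237,178,.039),("used",165,230,.039),("w1",214,206,0),("w2",191,220,0),("tray",263,205,.02),("tray2",325,133,.02),("plate",125,262,.084),("brown",223,165,0),("box",171,190,.04)]:
    print(n,np.round(ray("scene",u,v,z),3))
```

```text
bottle cap [0.417 0.404 0.14 ]
bottlebase [0.411 0.416 0.   ]
marker [0.452 0.188 0.006]
cupclean [ 0.587 -0.029  0.039]
used [0.6   0.238 0.039]
w1 [0.589 0.071 0.   ]
w2 [0.601 0.15  0.   ]
tray [ 0.471 -0.006  0.02 ]
tray2 [ 0.517 -0.413  0.02 ]
plate [0.565 0.379 0.084]
brown [ 0.69 -0.08  0.  ]
box [0.697 0.129 0.04 ]
```

View pics/c1.png

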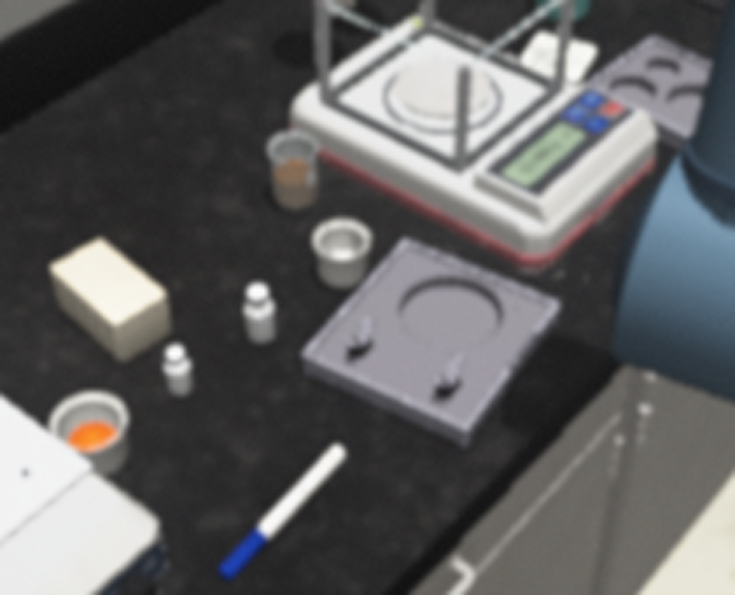

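View pics/wrist0.png

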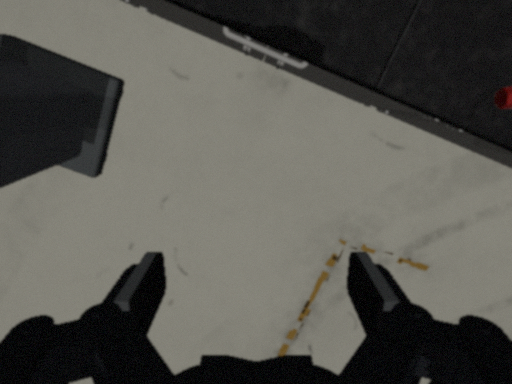

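Run:
```python
from h import *
f=lambda u,v,z:ray("scene",140+u/3.5,110+v/3.5,z)[:2]
C=[f(*p,.023) for p in[(407,240),(560,300),(467,430),(306,355)]]
print("corners",np.round(C,3),np.round(np.mean(C,0),3),[np.linalg.norm(C[i]-C[(i+1)%4]) for i in range(4)])
V=[f(360,320,.041),f(455,355,.041)];print("V",V,f(452,310,.018))
a,b=f(338,455,.006),f(231,570,.006);print("marker",a,b,np.linalg.norm(a-b),np.degrees(np.arctan2(*(a-b)[::-1])),(a+b)/2)
print("big",f(260,294,.048),f(262,338,0),"small",f(175,350,.04),f(179,390,0),"cup",f(342,242,.039),"used",f(90,415,.039))
```

```text
corners [[ 0.552 -0.077]
 [ 0.41  -0.1  ]
 [ 0.387  0.059]
 [ 0.53   0.078]] [ 0.47 -0.01] [np.float64(0.14400303463642475), np.float64(0.16054880071936753), np.float64(0.1445429191223732), np.float64(0.15679181052069524)]
V [array([0.51057497, 0.03509074]), array([0.43014909, 0.01763174])] [ 0.47451109 -0.03848774]
marker [0.45483569 0.12766379] [0.44613966 0.25158294] 0.12422389539886643 -85.98584516726733 [0.45048767 0.18962337]
big [0.58587511 0.06851333] [0.58519919 0.07105823] small [0.60022109 0.14921962] [0.59701815 0.15375292] cup [ 0.58205648 -0.0267669 ] used [0.60219861 0.23410677]
```

Emit:
jog_arm --plan '[[[8.5,0,0,0,0,0,7.23],[8.5,0,0,0,0,0,7.23],[8.5,0,0,0,0,0,7.23],[8.5,3.3,-3.7,0,0,0,0],[8.5,3.3,-3.7,0,0,0,0],[8.5,3.3,-3.7,0,0,0,0],[8.5,3.3,-3.7,0,0,0,0],[8.5,3.3,-3.7,0,0,0,0],[8.5,0,0,0,0,0,0]]]'

```text
time_s: 1.05
ee_pos: [0.4083, -0.4145, 0.2389]
orientation: [-179.9, -0.0, 0.4]
wrist_force: [-0.9, -1.3, -0.1]
opening: 0.0848
grip_force: 0.0
```

```bash
python3 -c "
from h import *
snap('wrist','w1.png');print(np.round(observe()['joint_pos'],1))"
```

```text
[-56.8   5.1  99.4  -0.   75.5  32.9]
```

View pics/w1.png

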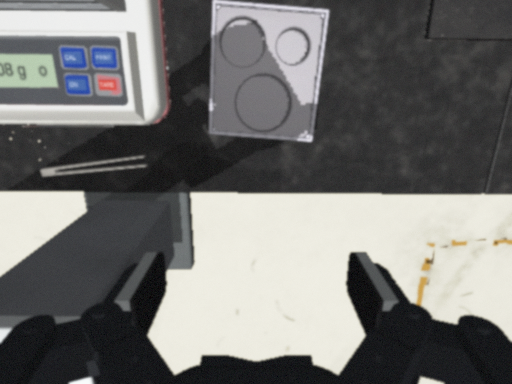

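Run:
```python
from h import *
C=[ray("wrist",*p,.023)[:2] for p in[(213,2),(328,11),(312,141),(209,134)]]
print(np.round(C,3),np.mean(C,0),[np.linalg.norm(C[i]-C[(i+1)%4]).round(3) for i in range(4)],[np.degrees(np.arctan2(*(C[i]-C[j])[::-1])).round(1) for i,j in((0,3),(1,2),(0,1),(3,2))])
W=[ray("wrist",*p,.018)[:2] for p in[(263,102),(242,42),(293,46)]];print(np.round(W,3))
d=(W[1]+W[2])/2-W[0];print(np.degrees(np.arctan2(*d[::-1])),np.linalg.norm(d))
print("bal",ray("wrist",160,122,.03))
```

```text
[[ 0.565 -0.371]
 [ 0.558 -0.483]
 [ 0.43  -0.476]
 [ 0.437 -0.362]] [ 0.49756427 -0.42283698] [np.float64(0.113), np.float64(0.128), np.float64(0.114), np.float64(0.128)] [np.float64(-4.1), np.float64(-3.5), np.float64(86.4), np.float64(86.5)]
[[ 0.471 -0.421]
 [ 0.53  -0.399]
 [ 0.527 -0.451]]
-3.8900883088563325 0.05743801939450713
bal [ 0.45064862 -0.31108494  0.03      ]
```

Emit:
jog_arm --plan '[[[8.5,-0.5,-4.8,0,0,0,0],[8.5,-0.5,-4.8,0,0,0,0],[8.5,0,-4.8,0,0,0,0],[8.5,0,-4.8,0,0,0,0],[8.5,0,-4.8,0,0,0,0],[8.5,0,-4.8,0,0,0,0],[8.5,0,-4.8,0,0,0,0],[8.5,0,-4.8,0,0,0,0],[8.5,0,-4.8,0,0,0,0],[8.5,0,-4.8,0,0,0,0],[8.5,0,-4.8,0,0,0,0],[8.5,0,-4.8,0,0,0,0],[8.5,0,0,0,0,0,0]]]'

```text
time_s: 2.4
ee_pos: [0.3946, 0.1608, 0.2393]
orientation: [-179.9, 0.0, 0.4]
wrist_force: [-0.2, -0.8, 0.4]
opening: 0.0849
grip_force: 0.0
```

```bash
python3 -c "
from h import *
snap('wrist','w2.png');print(np.round(observe()['joint_pos'],1))"
```

```text
[  6.6 -18.1 120.6  -0.   77.6  96.3]
```

View pics/w2.png

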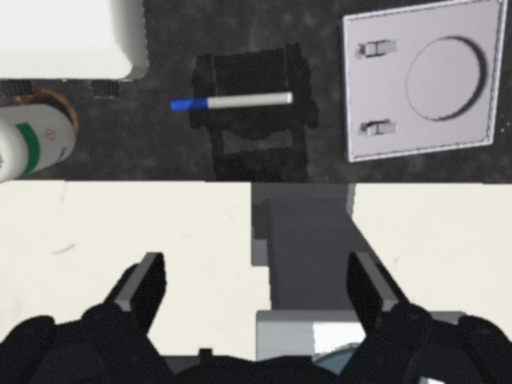

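Run:
```python
from h import *
f=lambda u,v,z:ray("wrist",u,v,z)[:2]
a,b=f(292,98,.006),f(171,105,.006);print("marker",a,b,np.linalg.norm(a-b),np.degrees(np.arctan2(*(b-a)[::-1])),(a+b)/2)
C=[f(*p,.023) for p in[(344,16),(350,160),(494,143)]];print(np.round(C,3),(C[0]+C[2])/2,np.linalg.norm(C[0]-C[1]),np.linalg.norm(C[2]-C[1]),np.degrees(np.arctan2(*(C[0]-C[1])[::-1])),np.degrees(np.arctan2(*(C[1]-C[2])[::-1])))
print("V",f(376,47,.035),f(378,127,.035),"well",f(443,79,.018))
print("cap",f(5,155,.14),"bot right",f(76,130,.06),"hot",f(146,72,.08))
```

```text
marker [0.46117189 0.12180311] [0.45271466 0.25719433] 0.13565510675107942 93.57434328908688 [0.45694328 0.18949872]
[[ 0.54   0.076]
 [ 0.395  0.055]
 [ 0.415 -0.103]] [ 0.47760414 -0.01347498] 0.14629745329100155 0.15925662481837552 8.083711787722994 97.35280468650892
V [0.51090875 0.04485806] [0.43359837 0.03289552] well [ 0.48208065 -0.03581892]
cap [0.42434868 0.35005161] bot right [0.43188352 0.33834671] hot [0.48520909 0.2575904 ]
```

Emit:
jog_arm --plan '[[[8.5,0,0,1,0,0,-8.47],[8.5,0,0,1,0,0,-8.47],[8.5,0,0,1,0,0,-8.47],[8.5,0,0,1,0,0,-8.47],[8.5,0,0,1,0,0,-8.47],[8.5,0,0,1,0,0,-8.47],[8.5,0,0,1,0,0,-8.47],[8.5,0,0,1,0,0,-8.47],[8.5,0,0,1,0,0,-8.47],[8.5,0,0,1,0,0,-8.47],[8.5,0,0,1,0,0,-8.47],[7,1.2,3.2,2,0,0,0],[5,1.2,3.2,2,0,0,0],[5,0,0,2,0,0,0],[5,0,0,2,0,0,0],[5,0,0,0,0,0,0],[5,0,0,0,0,0,0]]]'

```text
time_s: 4.15
ee_pos: [0.4581, 0.1832, 0.0494]
orientation: [-180.0, 0.0, 93.0]
wrist_force: [-0.4, 0.1, 0.4]
opening: 0.0498
grip_force: 0.0
```

Emit:
jog_arm --plan '[[[5,0.6,0,1.3,0,0,-0.6],[5,0,0,1.3,0,0,0],[5,0,0,0.9,0,0,0],[5,0,0,0.4,0,0,0],[3,0,0,0,0,0,0],[1,0,0,0,0,0,0],[0.5,0,0,0,0,0,0],[0.5,0,0,0,0,0,0],[0.5,0,0,0,0,0,0],[0.5,0,0,0,0,0,0],[0.5,0,0,0,0,0,0]]]' --force 25

```text
time_s: 5.25
ee_pos: [0.4579, 0.1907, 0.0108]
orientation: [179.9, -0.0, 93.8]
wrist_force: [-0.5, -0.5, 4.1]
opening: 0.0103
grip_force: 25.8
```

Emit:
jog_arm --plan '[[[0.5,0,0,-1,0,0,0],[0.5,0,0,-2,0,0,0],[0.5,0,0,-3,0,0,0],[0.5,0,0,-4,0,0,0],[0.5,0,0,0,0,0,8.55],[0.5,0,0,0,0,0,8.55],[0.5,0,0,0,0,0,8.55],[0.5,0,0,0,0,0,8.55],[0.5,0,0,0,0,0,8.55],[0.5,0,0,0,0,0,8.55],[0.5,0,0,0,0,0,8.55],[0.5,0,0,0,0,0,8.55],[0.5,0,0,0,0,0,8.55],[0.5,0,0,0,0,0,8.55],[0.5,0,0,0,0,0,0.3],[0.5,0,0,0,0,0,0]]]'

```text
time_s: 6.85
ee_pos: [0.4572, 0.1906, 0.1104]
orientation: [-180.0, 0.0, 8.2]
wrist_force: [0.4, -0.2, 0.0]
opening: 0.01
grip_force: 25.5
```

Emit:
jog_arm --plan '[[[0.5,-0.3,3.8,0,0,0,0],[0.5,-0.3,3.8,0,0,0,0],[0.5,-0.3,3.8,0,0,0,0],[0.5,-0.2,3.9,0,0,0,0],[0.5,0,0,0,0,0,0],[0.5,0,0,0,0,0,0]]]'

```text
time_s: 7.45
ee_pos: [0.4678, 0.037, 0.1104]
orientation: [-180.0, -0.0, 8.0]
wrist_force: [0.6, -0.1, -0.6]
opening: 0.0103
grip_force: 25.5
```

```bash
python3 -c "
from h import *
snap('wrist','w3.png');o=observe();print(o['ee_pos'],o['orientation'])
e=np.array(o['ee_pos']);print(proj('wrist',e))"
```

```text
[0.46763264 0.03775174 0.11028266] [-1.79977893e+02  1.34013197e-02  8.03478149e+00]
[255.58774226 261.80733936]
```

View pics/w3.png

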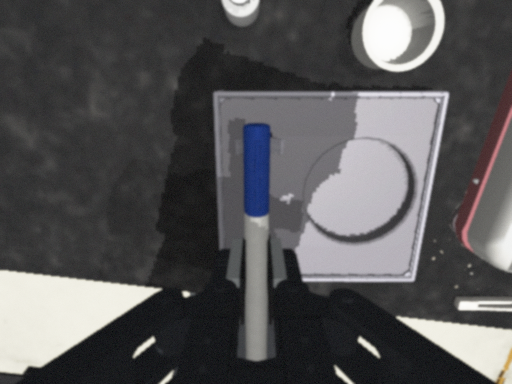

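Run:
```python
from h import *
f=lambda u,v,z:ray("wrist",u,v,z)[:2]
C=[f(*p,.023) for p in[(214,93),(448,93),(413,281)]];c=(C[0]+C[2])/2
a=np.degrees(np.arctan2(*(C[0]-C[1])[::-1]))-90;b=np.degrees(np.arctan2(*(C[1]-C[2])[::-1]))
print(C,c,np.linalg.norm(C[0]-C[1]),np.linalg.norm(C[2]-C[1]),a,b,"well",f(358,191,.018))
M=R.from_euler('z',a,degrees=True).as_matrix()[:2,:2]
print("rest",c+M@[0,.048],"well",c+M@[0,-.028],"farV",c+M@[.04,.048],f(261,148,.038))
print("marker ends",f(257,124,.106),f(256,360,.106))
print("bigw knob",f(241,8,.045),"cup rim",f(405,28,.039))
```

```text
[array([0.5391075 , 0.07591149]), array([ 0.56074851, -0.07938279]), array([ 0.41500523, -0.09944258])] [ 0.47705636 -0.01176554] 0.15679491714242594 0.14711728940350954 7.933352525729944 7.836830141420507 well [ 0.48325779 -0.03817402]
rest [0.47043135 0.03577506] well [ 0.48092096 -0.03949756] farV [0.51004852 0.04129591] [0.50948937 0.04004358]
marker ends [0.53270293 0.04617751] [0.40224292 0.02843799]
bigw knob [0.58743303 0.06268981] cup rim [ 0.59154555 -0.03325662]
```

Emit:
jog_arm --plan '[[[0.5,0.3,0.2,2,0,0,0],[0.5,0,0,2,0,0,0],[0.5,0,0,1.5,0,0,0],[0.5,0,0,1,0,0,0],[0.5,0,0,0.4,0,0,0],[0.5,0,0,0.2,0,0,0],[0.5,0,0,0.1,0,0,0],[0.5,0,0,0,0,0,0]]]'

```text
time_s: 8.3
ee_pos: [0.4716, 0.036, 0.0389]
orientation: [180.0, -0.1, 8.0]
wrist_force: [0.4, -0.1, 0.8]
opening: 0.0102
grip_force: 25.5
```

Emit:
jog_arm --plan '[[[0.5,0,0,0.1,0,0,0],[0.5,0,0,0.05,0,0,0],[0.5,0,0,0,0,0,0],[1.4,0,0,0,0,0,0],[1.6,0,0,0,0,0,0],[2,0,0,0,0,0,0],[3,0,0,0,0,0,0],[3,0,0,-1,0,0,0],[4,0,0,-2,0,0,0],[5,0,0,-3,0,0,0],[6,0,0,-4,0,0,0],[8.5,0,0,-3,0,0,0],[8.5,0,0,0,0,0,0]]]'

```text
time_s: 9.6
ee_pos: [0.4743, 0.0356, 0.1725]
orientation: [179.8, -0.6, 8.0]
wrist_force: [0.4, -0.4, -0.1]
opening: 0.0848
grip_force: 0.0
```

```bash
python3 -c "
from h import *
snap('wrist','w4.png');o=observe();print(o['ee_pos'],o['orientation'],o['joint_pos'])"
```

```text
[0.47276264 0.03577529 0.16990311] [179.89571503  -0.33979808   7.98985979] [-9.41241134e+00 -5.91828582e+00  1.17976246e+02  2.28668473e-03
  6.75866052e+01  7.25971728e+01]
```

View pics/w4.png

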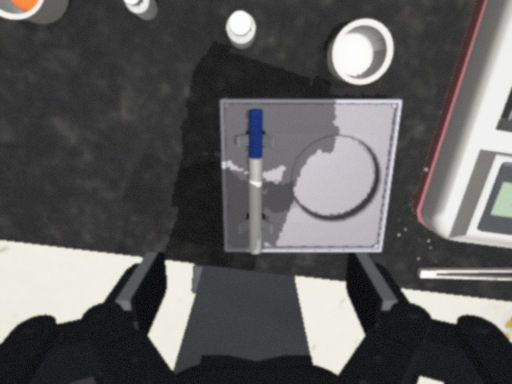

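Emit:
jog_arm --plan '[[[8.5,-0.7,-4.4,-1.1,0,0,0],[8.5,-0.7,-4.4,-1.1,0,0,0],[8.5,-0.7,-4.4,-1.1,0,0,0],[8.5,-0.7,-4.4,-1.1,0,0,0],[8.5,-0.7,-4.4,-1.1,0,0,0],[8.5,-0.7,-4.4,-1.1,0,0,0],[8.5,-0.7,-4.4,-1.1,0,0,0],[8.5,-0.7,-4.4,-1.1,0,0,0],[8.5,0,0,0,0,0,0],[8.5,0,0,0,0,0,0]]]'

```text
time_s: 10.65
ee_pos: [0.3658, 0.377, 0.2536]
orientation: [179.9, 0.1, 8.1]
wrist_force: [-0.3, 0.2, -0.2]
opening: 0.0849
grip_force: 0.0
```

Run:
```python
from h import *
f=lambda u,v,z:ray("wrist",u,v,z)[:2]
print("big",f(240,20,.048),"cup",f(362,49,.039),"small",f(138,0,.04))
snap('wrist','w5.png');o=observe();print(o['ee_pos'],o['orientation'],o['joint_pos'])
```

```text
big [0.59881355 0.06500325] cup [ 0.59348811 -0.03110665] small [0.60283023 0.14216743]
[0.36610469 0.3761742  0.25332614] [1.79911682e+02 1.38464872e-01 8.00154311e+00] [ 3.34002538e+01 -3.51271208e+00  1.06569102e+02 -2.09196930e-02
  7.71065738e+01  1.15403301e+02]
```

View pics/w5.png

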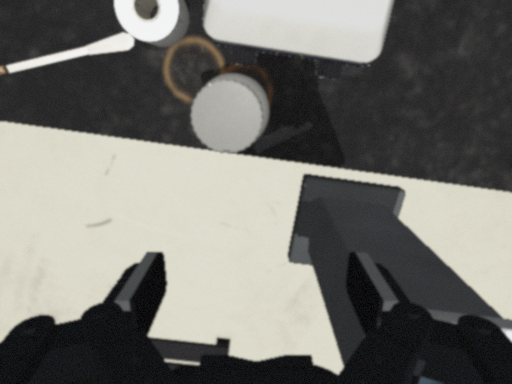

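Run:
```python
from h import *
f=lambda u,v,z:ray("wrist",u,v,z)[:2]
print("cap",f(230,112,.14),f(191,112,.14),f(268,112,.14),f(230,74,.14),f(230,150,.14), "hot front",f(300,60,.08))
```

```text
cap [0.42348459 0.40555718] [0.41931793 0.43497344] [0.42754622 0.37688248] [0.45052402 0.4086687 ] [0.39434183 0.40220361] hot front [0.47184845 0.35229492]
```

Emit:
jog_arm --plan '[[[8.5,3,-1,0,0,0,0],[8.5,3,-1,3,0,0,0],[8.5,0,0,4,0,0,0],[8.5,0,0,3,0,0,0],[8.5,0,0,2,0,0,0],[8.5,0,0,1.4,0,0,0],[8.5,0,0,0,0,0,0],[5,0,0,0,0,0,0],[5,0,0,0,0,0,0],[5,0,0,0,0,0,0],[5,0,0,0,0,0,0],[5,0,0,0,0,0,0]]]' --force 60

```text
time_s: 11.9
ee_pos: [0.4246, 0.4058, 0.123]
orientation: [-179.9, -0.2, 8.0]
wrist_force: [0.1, 0.8, 5.5]
opening: 0.0547
grip_force: 64.2
```

Emit:
jog_arm --plan '[[[5,0,0,-0.5,0,0,0],[5,0,0,-1.5,0,0,0],[5,0,0,-2.5,0,0,0],[5,0,0,-3,0,0,0],[5,0,0,-3,0,0,0],[5,0,0,-0.5,0,0,0],[5,0,0,0,0,0,0]]]'

```text
time_s: 12.6
ee_pos: [0.4236, 0.4051, 0.2317]
orientation: [-180.0, -0.1, 8.0]
wrist_force: [-0.6, -1.0, -3.4]
opening: 0.0546
grip_force: 64.0
```

Emit:
jog_arm --plan '[[[5,0,1.5,0,0,0,0],[5,0,2.5,0,0,0,0],[5,0,3.5,0,0,0,0],[5,0,4,0,0,0,0],[5,0,4,0,0,0,0],[5,0,4,0,0,0,0],[5,0,4,0,0,0,0],[5,0,4,0,0,0,0],[5,0,4,0,0,0,0],[5,0,4,0,0,0,0],[5,0,3.5,0,0,0,0],[5,-0.2,2.5,0,0,0,0],[5,-0.2,1.7,0,0,0,0],[5,-0.2,1,0,0,0,0],[5,0,0.6,0,0,0,0],[5,0,0,0,0,0,0],[5,0,0,0,0,0,0]]]'

```text
time_s: 14.3
ee_pos: [0.4793, -0.039, 0.2304]
orientation: [-180.0, 0.0, 8.0]
wrist_force: [1.5, 0.3, -2.9]
opening: 0.0552
grip_force: 64.3
```

Emit:
jog_arm --plan '[[[5,0.15,0,1.5,0,0,0],[5,0,0,2.5,0,0,0],[5,0,0,2.5,0,0,0],[5,0,0,1.5,0,0,0],[5,0,0,1,0,0,0],[5,0,0,0.5,0,0,0],[5,0,0,0.2,0,0,0],[5,0,0,0,0,0,0],[5,0,0,0,0,0,0]]]'

```text
time_s: 15.2
ee_pos: [0.4817, -0.0395, 0.1347]
orientation: [180.0, -0.1, 8.0]
wrist_force: [-0.7, -0.1, -2.5]
opening: 0.0548
grip_force: 64.3
```

Emit:
jog_arm --plan '[[[5,0,0,0.2,0,0,0],[5,0,0,0.2,0,0,0],[5,0,0,0.1,0,0,0],[5,0,0,0.1,0,0,0],[5,0,0,0,0,0,0]]]'

```text
time_s: 15.7
ee_pos: [0.4813, -0.0393, 0.1281]
orientation: [-180.0, -0.0, 8.0]
wrist_force: [0.0, 0.1, -0.1]
opening: 0.0551
grip_force: 64.7
```

Emit:
jog_arm --plan '[[[5,0,0,0.05,0,0,0],[5,0,0,0,0,0,0],[6.2,0,0,0,0,0,0],[7,0,0,0,0,0,0],[8.5,0,0,0,0,0,0],[8.5,0,0,0,0,0,0],[8.5,0,0,-1,0,0,0],[8.5,0,0,-2,0,0,0],[8.5,0,0,-3,0,0,0],[8.5,0,0,-3,0,0,0],[8.5,0,0,0,0,0,0],[8.5,0,0,0,0,0,0]]]'

```text
time_s: 16.9
ee_pos: [0.4815, -0.0395, 0.2184]
orientation: [179.9, -0.1, 8.0]
wrist_force: [0.7, -0.3, -0.3]
opening: 0.0851
grip_force: 0.0
```

Run:
```python
from h import *
snap('wrist','w6.png');o=observe();print(o['ee_pos'],o['orientation'],o['joint_pos'])
```

```text
[ 0.48083338 -0.03925679  0.21715318] [-1.79995784e+02  1.63434374e-02  7.98464898e+00] [-1.81630037e+01 -7.79590685e+00  1.14409666e+02 -3.56641616e-03
  7.34027701e+01  6.38533672e+01]
```

View pics/w6.png

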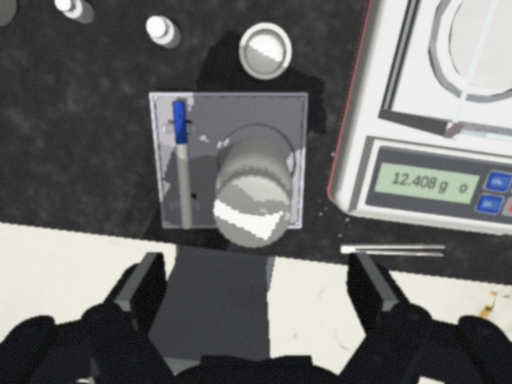

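Run:
```python
from h import *
f=lambda u,v,z:ray("wrist",u,v,z)[:2]
print("cup",f(265.5,51,.039),f(239,51,.039),f(292,51,.039),"big",f(156,24,.048),"small",f(67,3,.04),"bal edge",f(352,80,.03),f(335,190,.03), "tray",f(307,95,.023))
```

```text
cup [ 0.59188861 -0.03248067] [ 0.58854654 -0.00858431] [ 0.59523144 -0.05638254] big [0.59916472 0.0643978 ] small [0.60584423 0.14397247] bal edge [ 0.5788562  -0.11888783] [ 0.46723395 -0.12685094] tray [ 0.55917562 -0.07969665]
```

Emit:
jog_arm --plan '[[[7,3.7,0.3,0,0,0,0],[7,3.7,0.3,0,0,0,0],[7,3.7,0.25,2,0,0,0],[7,0,0,4,0,0,0],[7,0,0,4,0,0,0],[7,0,0,3,0,0,0],[7,0,0,1.5,0,0,0],[7,0,0,0,0,0,0],[7,0,0,0,0,0,0]]]'

```text
time_s: 17.85
ee_pos: [0.5928, -0.0325, 0.0731]
orientation: [180.0, -0.1, 8.0]
wrist_force: [1.1, 0.7, -0.4]
opening: 0.0698
grip_force: 0.0
```

Emit:
jog_arm --plan '[[[7,0,0,2,0,0,0],[7,0,0,1.5,0,0,0],[7,0,0,1.1,0,0,0],[7,0,0,0,0,0,0],[5.4,0,0,0,0,0,0],[5,0,0,0,0,0,0],[4.6,0,0,0,0,0,0],[4.4,0,0,0,0,0,0],[4,0,0,0,0,0,0],[4,0,0,0,0,0,0],[4,0,0,0,0,0,0]]]' --force 20

```text
time_s: 18.95
ee_pos: [0.593, -0.0326, 0.0275]
orientation: [180.0, -0.1, 8.0]
wrist_force: [-1.6, -0.1, 5.9]
opening: 0.044
grip_force: 19.5
```

Emit:
jog_arm --plan '[[[4,0,0,-1,0,0,0],[4,0,0,-2,0,0,0],[4,0,0,-3,0,0,0],[4,0,0,-4,0,0,6],[4,0,0,-4,0,0,6],[4,0,0,-4,0,0,0],[4,-2,0,-3,0,0,0],[4,-3,1,-1.5,0,0,0],[4,-3,3,0,0,0,0],[4,-1.7,4,0,0,0,0],[4,0,4,0,0,0,0],[4,0,4,0,0,0,0],[4,0,4,0,0,0,0],[4,0,4,0,0,0,0],[4,0,4,0,0,0,0],[4,0,4,0,0,0,0],[4,0,4,0,0,0,0],[4,0,2.5,0,0,0,0],[4,0,1,0,0,0,0],[4,0,0,0,0,0,0]]]'

```text
time_s: 20.95
ee_pos: [0.4675, -0.4201, 0.2513]
orientation: [-180.0, 0.0, -4.1]
wrist_force: [-0.9, 0.5, -0.0]
opening: 0.0442
grip_force: 20.5
```

Emit:
jog_arm --plan '[[[4,0,0,2,0,0,0],[4,0,0,4,0,0,0],[4,0,0,4,0,0,0],[4,0,0,4,0,0,0],[4,0,0,2,0,0,0],[4,0,0,1,0,0,0],[4,0,0,0,0,0,0],[4,0,0,0,0,0,0]]]'

```text
time_s: 21.75
ee_pos: [0.4687, -0.4198, 0.083]
orientation: [179.9, -0.1, -4.0]
wrist_force: [0.1, -0.7, 0.3]
opening: 0.0443
grip_force: 20.5
```

Run:
```python
from h import *
snap('wrist','w7.png');o=observe();print(o['ee_pos'],o['orientation'],o['joint_pos'])
```

```text
[ 0.4688335  -0.42021366  0.0834395 ] [ 1.79856883e+02 -1.34635958e-01 -3.98527972e+00] [-5.21742839e+01  2.14901665e+01  9.76106173e+01  5.66208385e-03
  6.07027861e+01  4.18084017e+01]
```

View pics/w7.png

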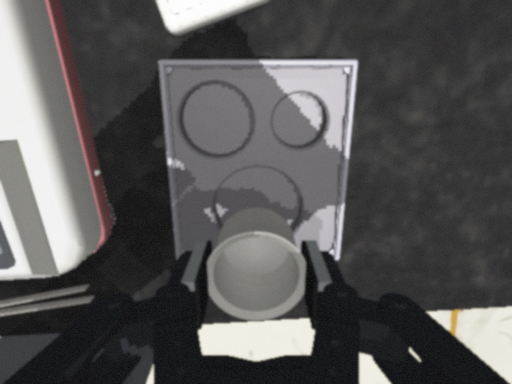

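Run:
```python
from h import *
f=lambda u,v,z:ray("wrist",u,v,z)[:2]
C=[f(*p,.023) for p in[(160,61),(357,61),(338,260)]];c=(C[0]+C[2])/2
a=np.degrees(np.arctan2(*(C[0]-C[1])[::-1]))-90;print(np.round(C,4),c,a,np.linalg.norm(C[0]-C[1]),np.linalg.norm(C[2]-C[1]))
M=R.from_euler('z',a,degrees=True).as_matrix()[:2,:2]
for p in[(-.029,0),(.03,.026),(.03,-.026)]:print(c+M@p)
print(f(217,119,.018),f(299,120,.018))
print("cup rim centre",f(257,274,.083-.0275+.039))
```

```text
[[ 0.5666 -0.3713]
 [ 0.5587 -0.4834]
 [ 0.4297 -0.4742]] [ 0.49813367 -0.42273687] -3.996184065453093 0.11240193779749613 0.12935637351849305
[ 0.46920418 -0.42071585]
[ 0.52987267 -0.39889078]
[ 0.52624879 -0.45076435]
[ 0.53152982 -0.39957179] [ 0.52736899 -0.45014242]
cup rim centre [ 0.46930778 -0.41967158]
```

Emit:
jog_arm --plan '[[[4,0,0.05,2,0,0,0],[4,0,0,1.5,0,0,0],[4,0,0,0.8,0,0,0],[4,0,0,0.4,0,0,0],[4,0,0,0.2,0,0,0],[4,0,0,0.1,0,0,0],[4,0,0,0,0,0,0],[4,0,0,0,0,0,0]]]'

```text
time_s: 22.6
ee_pos: [0.4682, -0.4204, 0.0326]
orientation: [180.0, -0.0, -4.0]
wrist_force: [-0.8, 2.1, 6.6]
opening: 0.0439
grip_force: 20.7
```

Emit:
jog_arm --plan '[[[4.8,0,0,0,0,0,0],[5.4,0,0,0,0,0,0],[6.5,0,0,0,0,0,0],[7,0,0,0,0,0,0],[7,0,0,-1,0,0,0],[7,0,0,-3,0,0,0],[7,0,0,-4.5,0,0,0],[7,0,0,-4.5,0,0,0],[7,0,0,-4.5,0,0,0],[7,0,-4.5,-4,0,0,0],[7,0,-4.8,0,0,0,0],[7,0,-4.8,0,0,0,0],[7,0,-4.8,0,0,0,0],[7,0,-4.8,0,0,0,0],[7,0.5,-4.8,0,0,0,0],[7,0.5,-4.8,0,0,0,0],[7,0.5,-4.8,0,0,0,0],[7,0.5,-4.8,0,0,0,0],[7,0.5,-4.8,0,0,0,0],[7,0.5,-4,0,0,0,0]]]'

```text
time_s: 24.6
ee_pos: [0.5333, 0.0884, 0.2405]
orientation: [-180.0, -0.1, -4.0]
wrist_force: [0.1, 0.3, -0.0]
opening: 0.0701
grip_force: 0.0
```

Emit:
jog_arm --plan '[[[7,0,0,3,0,0,0],[7,0,0,4,0,0,0],[7,0,0,2,0,0,0],[7,0,0,0,0,0,0],[7,0,0,0,0,0,0]]]'

```text
time_s: 25.1
ee_pos: [0.5338, 0.0859, 0.1506]
orientation: [-180.0, -0.1, -4.0]
wrist_force: [0.3, 0.6, 0.2]
opening: 0.0699
grip_force: 0.0
```

Run:
```python
from h import *
snap('wrist','w8.png');o=observe();print(o['ee_pos'],o['orientation'],o['joint_pos'])
```

```text
[0.53450042 0.08580381 0.15147427] [-1.79995195e+02 -1.74614216e-01 -4.02633615e+00] [-2.88591534e+00  5.10092731e+00  1.09147764e+02  1.45921068e-03
  6.55766334e+01  9.11398122e+01]
```

View pics/w8.png

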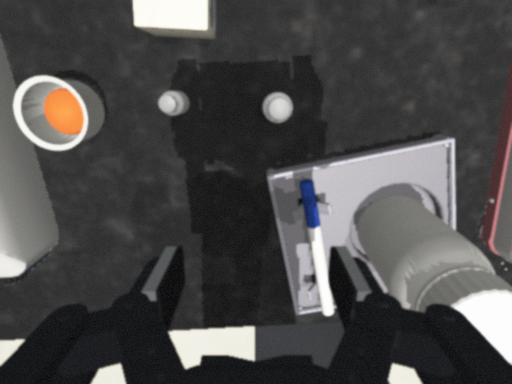

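Run:
```python
from h import *
f=lambda u,v,z:ray("wrist",u,v,z)[:2]
print("big",f(278,107,.048),"small",f(170,103,.04))
```

```text
big [0.59837026 0.06587541] small [0.60638222 0.14570634]
```

Emit:
jog_arm --plan '[[[5,3.3,0.8,0,0,0,0],[5,3.3,0.8,2,0,0,0],[5,0,0,4,0,0,0],[5,0,0,3,0,0,0],[5,0,0,2,0,0,0],[5,0,0,1,0,0,0],[5,0,0,0.4,0,0,0],[5,0,0,0,0,0,0],[3,0,0,0,0,0,0],[2,0,0,0,0,0,0],[1.5,0,0,0,0,0,0],[1.5,0,0,0,0,0,0],[1.5,0,0,0,0,0,0],[1.5,0,0,0,0,0,0]]]' --force 30

```text
time_s: 26.55
ee_pos: [0.5993, 0.0653, 0.0271]
orientation: [180.0, -0.1, -4.0]
wrist_force: [-0.8, -0.4, 7.4]
opening: 0.0202
grip_force: 29.4
```

Emit:
jog_arm --plan '[[[1.5,0,0,-1,0,0,0],[1.5,0,0,-2,0,0,0],[1.5,0,0,-4,0,0,0],[1.5,0,0,-4,0,0,0],[1.5,0,0,-4,0,0,0],[1.5,0,0,-4,0,0,0],[1.5,-2,1,-3,0,0,0],[1.5,-3,3,0,0,0,0],[1.5,-3,4.5,0,0,0,0],[1.5,0,4.7,0,0,0,0],[1.5,0,4.7,0,0,0,0],[1.5,0,4.7,0,0,0,0],[1.5,0,4.7,0,0,0,0],[1.5,0,4.7,0,0,0,0],[1.5,1,4.7,0,0,0,0],[1.5,2,4.5,0,0,0,0],[1.5,1.4,3.6,0,0,0,0],[1.5,0,1.5,0,0,0,0],[1.5,0,0.5,0,0,0,0],[1.5,0,0,0,0,0,0]]]'

```text
time_s: 28.55
ee_pos: [0.5314, -0.3951, 0.2453]
orientation: [-179.9, 0.0, -4.0]
wrist_force: [0.9, 0.7, -1.1]
opening: 0.0204
grip_force: 29.6
```

Emit:
jog_arm --plan '[[[1.5,-0.05,0.4,2,0,0,0],[1.5,0,0,4,0,0,0],[1.5,0,0,4,0,0,0],[1.5,0,0,4,0,0,0],[1.5,0,0,3,0,0,0],[1.5,0,0,2,0,0,0],[1.5,0,0,1,0,0,0],[1.5,0,0,0.6,0,0,0],[1.5,0,0,0.3,0,0,0],[1.5,0,0,0,0,0,0],[1.5,0,0,0,0,0,0]]]'

```text
time_s: 29.65
ee_pos: [0.5317, -0.4002, 0.0378]
orientation: [179.9, -0.1, -4.0]
wrist_force: [-0.1, -0.4, -0.3]
opening: 0.0201
grip_force: 29.6
```

Emit:
jog_arm --plan '[[[1.5,0,0,0.3,0,0,0],[1.5,0,0,0.2,0,0,0],[1.5,0,0,0.1,0,0,0],[1.5,0,0,0,0,0,0],[1.5,0,0,0,0,0,0]]]'

```text
time_s: 30.15
ee_pos: [0.5317, -0.4002, 0.0322]
orientation: [180.0, -0.0, -4.0]
wrist_force: [-2.5, 3.2, 6.5]
opening: 0.0201
grip_force: 30.3
```

Emit:
jog_arm --plan '[[[2.8,0,0,0,0,0,0],[3.6,0,0,0,0,0,0],[4,0,0,0,0,0,0],[4,0,0,-1,0,0,0],[4,0,0,-3,0,0,0],[4,0,0,-4.5,0,0,0],[4,0,0,-4.5,0,0,0],[4,0,0,-4.5,0,0,0],[4,-2,-3,-4,0,0,0],[4,-2,-4.5,0,0,0,0],[4,0,-4.8,0,0,0,0],[4,0,-4.8,0,0,0,0],[4,0,-4.8,0,0,0,0],[4,0,-4.8,0,0,0,0],[4,0,-4.8,0,0,0,0],[4,0,-4.8,0,0,0,0],[4,1,-4.8,0,0,0,0],[4,2,-4.5,0,0,0,0],[4,3,-4,0,0,0,0],[4,1.6,-3,0,0,0,0]]]'

```text
time_s: 32.15
ee_pos: [0.6064, 0.1229, 0.2436]
orientation: [-180.0, -0.1, -3.9]
wrist_force: [-0.4, -0.2, 0.4]
opening: 0.0401
grip_force: 0.0
```

Emit:
jog_arm --plan '[[[4,0,-2.4,2,0,0,0],[4,0,0,4,0,0,0],[4,0,0,4,0,0,0],[4,0,0,2,0,0,0],[4,0,0,0,0,0,0],[4,0,0,0,0,0,0]]]'

```text
time_s: 32.75
ee_pos: [0.6073, 0.1442, 0.1237]
orientation: [-180.0, -0.1, -4.0]
wrist_force: [-0.8, 0.2, 1.2]
opening: 0.04
grip_force: 0.0
```

Emit:
jog_arm --plan '[[[4,-0.05,-0.15,3,0,0,0],[4,0,0,3,0,0,0],[4,0,0,2.2,0,0,0],[4,0,0,1.2,0,0,0],[4,0,0,0.45,0,0,0],[4,0,0,0,0,0,0],[3,0,0,0,0,0,0],[2,0,0,0,0,0,0],[1.2,0,0,0,0,0,0],[1.2,0,0,0,0,0,0],[1.2,0,0,0,0,0,0],[1.2,0,0,0,0,0,0]]]' --force 30

```text
time_s: 33.95
ee_pos: [0.6076, 0.1459, 0.0256]
orientation: [-180.0, -0.1, -4.0]
wrist_force: [0.1, 1.1, 6.3]
opening: 0.0167
grip_force: 29.1
```

Emit:
jog_arm --plan '[[[1.2,0,0,-1,0,0,0],[1.2,0,0,-2,0,0,0],[1.2,0,0,-4,0,0,0],[1.2,0,0,-4,0,0,0],[1.2,0,0,-4,0,0,0],[1.2,0,0,-4,0,0,0],[1.2,-2,2,-3,0,0,0],[1.2,-3,4,0,0,0,0],[1.2,-3,4.5,0,0,0,0],[1.2,-1,4.7,0,0,0,0],[1.2,0,4.7,0,0,0,0],[1.2,0,4.7,0,0,0,0],[1.2,0,4.7,0,0,0,0],[1.2,0,4.7,0,0,0,0],[1.2,0,4.7,0,0,0,0],[1.2,0,4.7,0,0,0,0],[1.2,0,4.7,0,0,0,0],[1.2,1,4,0,0,0,0],[1.2,2,3.5,0,0,0,0],[1.2,2,2.5,0,0,0,0]]]'

```text
time_s: 35.95
ee_pos: [0.5277, -0.4301, 0.244]
orientation: [-180.0, 0.0, -4.1]
wrist_force: [0.2, 0.8, -0.3]
opening: 0.0167
grip_force: 29.2
```

Emit:
jog_arm --plan '[[[1.2,0.1,1.5,1,0,0,0],[1.2,0,0.7,3,0,0,0],[1.2,0,0,4,0,0,0],[1.2,0,0,3,0,0,0],[1.2,0,0,2,0,0,0],[1.2,0,0,0,0,0,0],[1.2,0,0,0,0,0,0]]]'

```text
time_s: 36.65
ee_pos: [0.5273, -0.4493, 0.1141]
orientation: [-180.0, 0.0, -4.0]
wrist_force: [-0.5, -0.8, 0.1]
opening: 0.0161
grip_force: 29.2
```

Run:
```python
from h import *
snap('wrist','w9.png');o=observe();print(o['ee_pos'],o['orientation'])
```

```text
[ 0.52796134 -0.45004619  0.11552776] [ 1.79934669e+02 -5.72853032e-02 -4.00362425e+00]
```

View pics/w9.png

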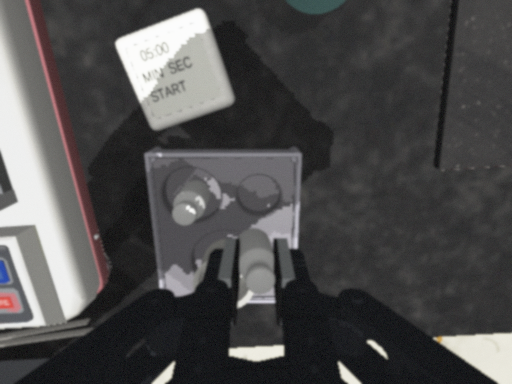

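Run:
```python
from h import *
f=lambda u,v,z:ray("wrist",u,v,z)[:2]
C=[f(146,152,.023),f(300,151,.023)]
print("well",f(260,194,.018),C,"expected w",[np.mean(C,0)+R.from_euler('z',-4,degrees=True).as_matrix()[:2,:2]@[-.0335,-.026]])
print("held top",f(259,281,.1155-.0256+.04))
```

```text
well [ 0.52818675 -0.45182911] [array([ 0.56780254, -0.37189801]), array([ 0.56072381, -0.48284925])] expected w [array([ 0.52903111, -0.45097345])]
held top [ 0.52715367 -0.45002224]
```

Emit:
jog_arm --plan '[[[1.2,0.05,0.1,2.5,0,0,0],[1.2,0,0,2.5,0,0,0],[1.2,0,0,1.7,0,0,0],[1.2,0,0,0.8,0,0,0],[1.2,0,0,0.3,0,0,0],[1.2,0,0,0.2,0,0,0],[1.2,0,0,0.2,0,0,0],[1.2,0,0,0.1,0,0,0],[1.2,0,0,0.1,0,0,0],[1.2,0,0,0,0,0,0],[1.2,0,0,0,0,0,0]]]'

```text
time_s: 37.8
ee_pos: [0.5285, -0.4512, 0.0308]
orientation: [180.0, -0.0, -4.0]
wrist_force: [-0.9, 0.3, 2.2]
opening: 0.0168
grip_force: 29.3
```

Emit:
jog_arm --plan '[[[1.2,0,0,0.03,0,0,0],[2.2,0,0,0,0,0,0],[2.6,0,0,0,0,0,0],[2.6,0,0,0,0,0,0],[2.6,0,0,-0.5,0,0,0],[2.6,0,0,-2,0,0,0],[2.6,0,0,-4,0,0,0],[4,0,0,-4,0,0,0],[6,-3,0,-4,0,0,0],[8,-4,-2,-1,0,0,0],[8,0,0,0,0,0,0],[8,0,0,0,0,0,0]]]'

```text
time_s: 39.0
ee_pos: [0.4596, -0.4261, 0.1869]
orientation: [179.9, -0.1, -4.0]
wrist_force: [-0.4, -0.3, 1.3]
opening: 0.0799
grip_force: 0.0
```

Run:
```python
from h import *
w=snap('wrist','w10.png')["image"];s=snap('scene','s10.png')["image"]
print(observe()["time_s"])
s=cv2.resize(s[100:350,90:370],(448,400),interpolation=cv2.INTER_CUBIC)
w=cv2.resize(w[:260,120:370],(352,366))
w=cv2.copyMakeBorder(w,0,34,0,0,cv2.BORDER_CONSTANT)
cv2.imwrite("pics/fin.png",cv2.cvtColor(np.hstack([s,w]),cv2.COLOR_RGB2BGR))
```

```text
39.1
```

View pics/fin.png

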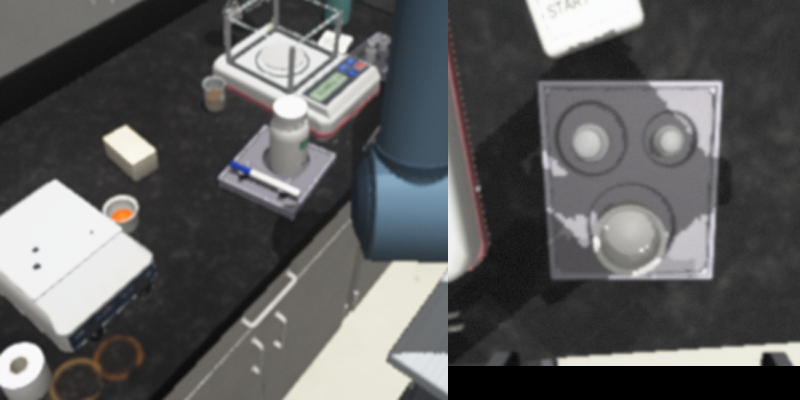

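Run:
```python
from h import *
g=lambda u,v,z:ray("wrist",120+(u-448)*250/352,v*260/366,z)[:2].round(4)
print("cup",g(630,239,.044),g(593,239,.044),g(668,239,.044),"big",g(589,142,.053),"small",g(670,140,.045))
```

```text
cup [ 0.4682 -0.4203] [ 0.4699 -0.3967] [ 0.4664 -0.4447] big [ 0.5301 -0.4015] small [ 0.5275 -0.4489]
```

All three are seated (the cup's rim size fits its height in the well), so I'm handing in.

```bash
python3 -c "
from h import *
print(r.finish_job())"
```

```text
the job is handed in; nothing more can be done
None
```

Both kits are made up and the job was handed in at about 39 s: marker in the rests and bottle in its well, clean cup and both weights in theirs, with the used cup left where it was.

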